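# Balance a painted panel on an upturned bowl to dry

## Robot

A 7-joint arm with a two-finger parallel gripper is mounted at the origin on the work surface. World frame = base frame: x ahead of the robot, y to its left, z up, the work surface at z = 0. Lengths are in mm, angles in rad, forces in N, time in s.
With the tool pointing down it reaches from about 425 to 800 mm from the base axis. Payload 8.3 kg.
Tool frame: the origin (TCP) lies midway between the tips of the shut fingers; the grasp point (between the pads) lies 19 mm behind it (env.tcp_to_grasp is the distance from the TCP to the grasp point, in mm); z points along the fingers, y is the line along which they close (so a half turn about z gives the same grasp; the last joint's range is limited). The gripper opens to 85 mm and grips with 20 to 120 N. Pads are 22 mm wide; open, the fingers measure 114 mm over their backs; the gripper's body (76 mm by 85 mm) begins 54 mm behind the grasp point. The pads swing forward as they close: fully open they stand 13 mm farther back than shut.
Start: joints at [1.205, 0.383, 0.016, 1.37, -0.006, 1.388, -0.046], TCP at [186.409, -596.536, 231.279] pointing down, gripper open.
Joint ranges: [-2.95, 2.95], [-0.25, 2.06], [-1.52, 1.56], [0.18, 2.33], [-1.44, 4.58], [0.02, 2.06], [-3.01, 3.01]. Speed limits (rad/s): [2.39, 2.39, 3.01, 3.01, 3.14, 3.14, 3.14].

## Interface

Orientations are given as a unit quaternion [x, y, z, w].
In Python, from workcell import env, viewer, order, regions_of, place_of gives the robot as it stands.
- The arm moves only by the shell command python3 -m crank 'ROWS' [OPENING] [FORCE]. ROWS is JSON, a list that holds one entry, the list of rows, each a list of 6 numbers: the shift along the world's x, y, z in cm, then the turn, a rotation vector about the world's x, y, z in rad. A call has 1 to 8 rows; each row is the pose to reach, as a shift and turn from the pose commanded when the call began; what a row does not reach only later rows make up. A row lasts 1/8 s, in which the tool goes at most 62.5 mm and 10.7 degrees, less where a joint would pass 70% of its speed; a pose out of reach is approached as far as the arm can. A call with a gripper value outside its range is refused whole. OPENING is the opening, from -1 (shut) to 1 (fully open), set as the call begins (- or left out, the last holds). The fingers move at their own pace and stop on an object; FORCE is the grip in N (left out, the last holds). Time passes only in rows, so rows that repeat a pose let the fingers close. It gives the time, the measured TCP pose, the force, the opening and the grip force at its end, in the units of the state.
- env.get_state(): the state, without advancing time (a new reading comes with each control period).
- viewer.read_camera(name): name is "scene" or "top" or "wrist"; returns a dict with "image" (480x640x3 uint8, red, green, blue), "fx", "fy", "cx", "cy" (pixels), "k1" (the pictures are not rectified: a ray, as slopes to the right and down, at radius r is drawn at 1 + k1 r^2 times it, then the intrinsics apply), "rvec" (rotation vector, rad) and "tvec" (3), from world to camera coordinates, as OpenCV has them. Camera axes: x right, y down, z forward; pixel columns grow to the right and rows downward; lengths in mm; the calibration is good to about 2 mm. A picture is of the moment at which its call begins. There is no depth.
- order.close_job(): hands the job in; it is judged then, once.
Trained networks look in a picture, given as the dict that the camera call returned (one of the last four; its "shot" number tells which), for a name from the list of things; names that differ only in an ending like _2 or _b are one class to them, and where a whole thing is asked for, a point or a joint stands for the part that bears it (a point fixed in the world has none). Each returns a list of dicts, best first, with "score" (0 to 1); they miss things now and then, are a little off and sometimes report something else, mostly with a low value. They report only what shows in the picture. A call takes as long as a camera call. They do not tell look-alikes from the thing itself.
- regions_of(name, picture): "region" (480x640 bool, what is visible of it) and "extent" ([left, top, right, bottom] in pixels, round what is visible of it).
- place_of(name, picture): "pixel" ([column, row] in pixels: a listed point, or the origin of a listed thing).
The state is a dict: "t": time; "q": joint angles; "qvel": joint speeds; "effort": joint torques, N m; "tcp_pos": TCP position; "ee_rot": TCP orientation; "wrist_force": force on the tool from outside, world axes, zero at the start; "wrist_torque": the same for the moment, N m; "width": opening from 0.0 (shut) to 1.0 (fully open); "finger_force": force on a finger pad.
Only numpy, scipy, OpenCV 4.12 (cv2) and the standard library are available. Lean on these libraries where they do the work, as an engineer would, in place of code of your own. Each camera call takes 0.05 s, during which the arm holds its last target. There are 200 camera calls.

## Task

Take the painted panel off the sloping easel and balance it, painted face up and about level, on the very top of the upturned white bowl on the turntable, so that its edges can dry clear of everything. Set it down gently, without dropping it, let it come to rest, and leave the ink bottles and jars standing where they are.

Things in the scene. Friction and masses are not known exactly. Their poses are not given: they have to be found in the camera images.
- panel: the small painted wood panel, a flat bar 140 long x 58 wide x 18 thick (mm), about 100 g, evenly heavy. One big face is painted in stripes (green, yellow, orange, blue, red sun), the other is bare pale wood. Origin: centre of the bare face. x along the length (towards the blue end), y along the 58 mm width, z out of the painted face
- panel_center (a point): centre of the panel's volume, 9 mm above its origin along z
- easel: wooden easel fixed to the table: board 190 mm up the slope x 200 mm wide, sloping 0.44 rad. Origin on the table under it, -x to its low side (to the left as the robot looks), z up. Board surface 16 mm above the table at the low edge, 97 mm at the high one. Lip at the low edge 10 mm thick, 14 mm above the surface. The panel lies bare face down, length up the slope, green end at the lip
- wheel: sculptor's turntable (does not turn), steel disc 200 mm in diameter, top face 34 mm above the table, fixed to the table, with a white bowl fixed upside down on its middle. Origin on the table under its axis, z up
- bowl: the upturned white bowl on the turntable: a smooth hemisphere of radius 75 mm whose sphere centre is 25 mm above this origin (origin: on the table under its axis)
- crown (a point): topmost point of the upturned bowl, 100 mm above the table
- ink_red: red ink bottle with black dropper cap, 38 mm in diameter, 87 mm tall, loose bystander; origin at the centre of its underside, z up
- ink_yellow: yellow ink bottle with black dropper cap, 38 mm in diameter, 87 mm tall, loose bystander; origin at the centre of its underside, z up
- ink_blue: blue ink bottle with black dropper cap, 38 mm in diameter, 87 mm tall, loose bystander; origin at the centre of its underside, z up
- ink_green: green ink bottle with black dropper cap, 38 mm in diameter, 87 mm tall, loose bystander; origin at the centre of its underside, z up
- water_jar: greenish glass jar with metal lid, 84 mm in diameter, 140 mm tall, loose bystander; origin at the centre of its underside, z up
- brush_jar: glass jar 76 mm in diameter, 100 mm tall, with brushes standing up to 215 mm high, loose bystander; origin at the centre of its underside, z up
Mind the look-alikes: they are no part of the job. Of the things that look like the panel, the larger one is meant.

How it is judged (in metres and radians):
At the end, for the whole second after the job is handed in: the panel rests on the bowl, let go and at rest (under 40 mm/s and 0.5 rad/s), painted face up and within 0.21 rad (12 degrees) of level, its centre within 20 mm sideways of the bowl's topmost point and its underside within 8 mm of that point's height (horizontal distance between panel_center and crown below 0.02 m and z of panel in the frame of crown between -0.008 and 0.008 m and angle between panel's own z axis and vertical below 0.21 rad and contact force between panel and bowl above 0.15 N and linear speed of panel below 0.04 m/s and angular speed of panel below 0.5 rad/s); the robot touches nothing.
It fails at once if the panel falls: it moves faster than 0.5 m/s while the fingers are not holding it (a drop of about 13 mm) (linear speed of panel above 0.5 m/s and contact force between the fingers and panel below 0.05 N).
It fails at once if an ink bottle or jar is shifted by more than 30 mm or tipped by more than 0.5 rad (distance of any of ink_red, ink_yellow, ink_blue, ink_green, water_jar, brush_jar from where it was at the start of the episode above 0.03 m or angle between any of ink_red, ink_yellow, ink_blue, ink_green, water_jar, brush_jar's own z axis and vertical above 0.5 rad).
It also fails if it takes over 43 s, if anything falls off the work surface, if the arm or the gripper's body presses on something with over 40 N, if the wrist force passes 120 N, or if a joint passes its speed limit or range.

## Working session

There is one attempt and no reset: what is moved stays moved. The work goes in short steps, Python scripts to look and compute and a shell command to move; the robot and the scene stay as the last step left them, time stands still between calls to the robot, and variables do not carry over. Pictures are saved under pics/ and viewed, at most 11 in all, crops included, and the job is handed in when it is done.

```bash
mkdir -p pics; cat > h.py <<'E'
import numpy as np, cv2
from workcell import env, viewer, order, regions_of, place_of
from scipy.spatial.transform import Rotation as R
def ray(p,px):
    d=np.array([(px[0]-p['cx'])/p['fx'],(px[1]-p['cy'])/p['fy']]); u=d.copy()
    for _ in range(20): u=d/(1+p['k1']*(u@u))
    M=R.from_rotvec(np.ravel(p['rvec'])).as_matrix(); 
    v=M.T@np.r_[u,1]; return -M.T@np.ravel(p['tvec']), v/np.linalg.norm(v)
def onz(p,px,z):
    o,v=ray(p,px); return o+v*(z-o[2])/v[2]
def tri(obs):
    A=0;b=0
    for p,px in obs:
        o,v=ray(p,px);P=np.eye(3)-np.outer(v,v);A=A+P;b=b+P@o
    x=np.linalg.solve(A,b)
    return x,[np.linalg.norm((np.eye(3)-np.outer(ray(p,q)[1],ray(p,q)[1]))@(x-ray(p,q)[0])) for p,q in obs]
def proj(p,X):
    M=R.from_rotvec(np.ravel(p['rvec'])).as_matrix(); c=M@np.asarray(X,float)+np.ravel(p['tvec']); s=c[:2]/c[2]; s=s*(1+p['k1']*(s@s))
    return np.array([s[0]*p['fx']+p['cx'],s[1]*p['fy']+p['cy']])
def save(p,n,crop=None,k=1):
    im=p['image'][:,:,::-1]
    if crop: a,b,c,d=crop; im=im[b:d,a:c]
    cv2.imwrite('pics/'+n,cv2.resize(im,None,fx=k,fy=k,interpolation=cv2.INTER_CUBIC))
E
python3 - <<'E'
from h import *
np.set_printoptions(precision=1,suppress=True)
P={n:viewer.read_camera(n) for n in('scene','top')}
for n,p in P.items():
    save(p,n+'0.png')
    print(n,ray(p,(320,240)))
    for t in('panel','panel_center','easel','wheel','crown','ink_red','ink_yellow','ink_blue','ink_green','water_jar','brush_jar'):
        print(t,[(np.round(r['pixel']),round(r['score'],2)) for r in place_of(t,p)],[(r['extent'],round(r['score'],2)) for r in regions_of(t,p)] if t=='panel' else '')
E
```

```text
scene (array([1026.9, -570.8,  652.4]), array([-0.5,  0.6, -0.6]))
panel [(array([269., 223.]), 0.9), (array([412., 189.]), 0.7)] [([381.9, 176.8, 445.0, 197.9], 0.97), ([257.8, 206.4, 278.8, 237.5], 0.91), ([133.2, 270.7, 158.1, 318.9], 0.6), ([303.1, 163.8, 322.7, 201.6], 0.57)]
panel_center [(array([270., 220.]), 0.64), (array([417., 187.]), 0.56)] 
easel [(array([402., 210.]), 0.78)] 
wheel [(array([232., 364.]), 0.85)] 
crown [] 
ink_red [(array([284., 256.]), 0.87)] 
ink_yellow [(array([335., 277.]), 0.86)] 
ink_blue [(array([147., 311.]), 0.73)] 
ink_green [(array([313., 194.]), 0.79)] 
water_jar [(array([398., 306.]), 0.91)] 
brush_jar [(array([359., 353.]), 0.56)] 
top (array([ 449.9,    5. , 1233.8]), array([ 0.1,  0. , -1. ]))
panel [(array([191., 215.]), 0.91), (array([284., 316.]), 0.74)] [([266.2, 295.8, 304.0, 329.7], 0.84), ([164.3, 198.2, 218.0, 237.5], 0.61)]
panel_center [(array([190., 214.]), 0.91)] 
easel [(array([203., 220.]), 0.72)] 
wheel [(array([419., 233.]), 0.71), (array([226., 306.]), 0.2)] 
crown [] 
ink_red [(array([310., 272.]), 0.66)] 
ink_yellow [(array([312., 225.]), 0.73), (array([190., 218.]), 0.57), (array([361., 170.]), 0.42)] 
ink_blue [(array([203., 222.]), 0.55), (array([415., 316.]), 0.49)] 
ink_green [(array([223., 307.]), 0.79)] 
water_jar [(array([314., 170.]), 0.57)] 
brush_jar [(array([357., 168.]), 0.71)]
```

View pics/scene0.png

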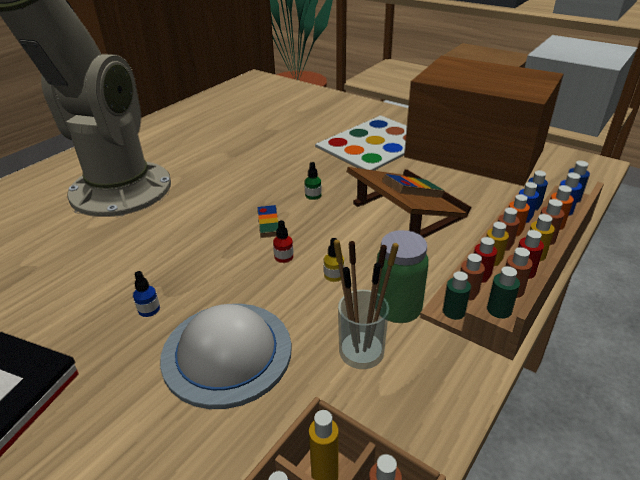

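View pics/top0.png

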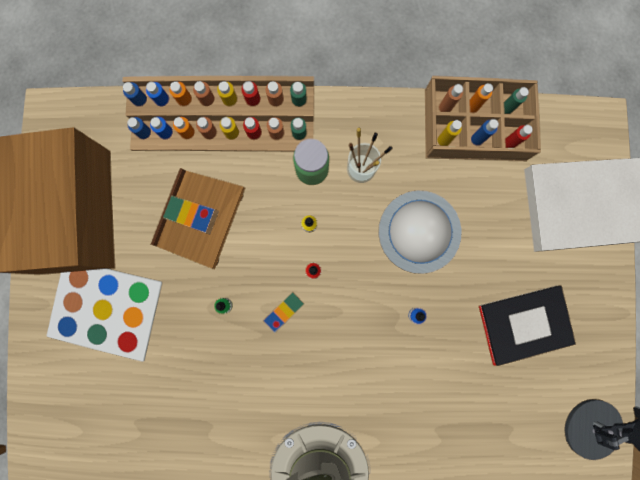

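The things that could be taken for the panel are the small panel on the easel, at top (190,214) and scene (412,187), and a smaller striped one flat on the table, at top (284,313) and scene (268,221). The description points to the larger one on the easel. The bowl is at top (420,232). A tall brown box at top (55,200) stands beyond the easel's low side. Next is a close crop to check the choice, plus measurements.

```bash
python3 - <<'E'
from h import *
np.set_printoptions(precision=1,suppress=True)
P={n:viewer.read_camera(n) for n in('scene','top')}
a=cv2.resize(P['top']['image'][160:280,60:260],None,fx=4,fy=4,interpolation=cv2.INTER_CUBIC)[:, :, ::-1]
b=cv2.resize(P['scene']['image'][150:250,330:490],None,fx=5,fy=5,interpolation=cv2.INTER_CUBIC)[:, :, ::-1]
out=np.vstack([cv2.resize(a,(500,300)),cv2.resize(b,(480,300)) if 0 else cv2.copyMakeBorder(cv2.resize(b,(480,300)),0,0,0,20,0)])
cv2.imwrite('pics/crop1.png',out)  # top crop: x=60+c/2.5,y=160+r/2.5 ; scene: x=330+c/3,y=150+(r-300)/3
p=P['top']
r=max(regions_of('panel',p),key=lambda r:-r['extent'][0])
m=r['region'].astype(np.uint8); q=cv2.boxPoints(cv2.minAreaRect(cv2.findNonZero(m)))
print(q,[onz(p,x,75) for x in q])
for t in('panel','panel_center','easel','crown','wheel','bowl','water_jar','brush_jar','ink_yellow','ink_red','ink_blue','ink_green'):
    o=[]
    for n in P:
        rr=place_of(t,P[n]); 
        if t.startswith('panel'): rr=[x for x in rr if (x['pixel'][0]<240 if n=='top' else x['pixel'][0]>350)]
        if rr:o.append((P[n],rr[0]['pixel']))
    if len(o)==2: print(t,*tri(o))
    else: print(t,[(x[1]) for x in o])
for n in P:
    rr=regions_of('bowl',P[n]); print(n,[(r['extent'],round(r['score'],2)) for r in rr])
    m=rr[0]['region'].astype(np.uint8); print(cv2.minEnclosingCircle(cv2.findNonZero(m)), m.sum())
E
```

```text
[[162.  219. ]
 [170.5 193.5]
 [218.8 209.6]
 [210.3 235.1]] [array([596.1, 376. ,  75. ]), array([656.4, 358.5,  75. ]), array([619.8, 242.9,  75. ]), array([560.2, 260.6,  75. ])]
panel [610.4 315.1  45.4] [np.float64(3.7640856392538096), np.float64(3.764085639253858)]
panel_center [610.1 315.6  59.6] [np.float64(5.12336336786216), np.float64(5.123363367861949)]
easel [602.5 305.3  -5.1] [np.float64(1.2703751727741526), np.float64(1.2703751727741328)]
crown []
wheel [ 582.8 -231.3   -8.1] [np.float64(2.926491072644219), np.float64(2.9264910726443008)]
bowl [[414.6, 184.4]]
water_jar [740.7  30.3   1.9] [np.float64(4.903130883590523), np.float64(4.903130883590554)]
brush_jar [737.4 -94.4  -7.3] [np.float64(3.539539800531516), np.float64(3.5395398005315273)]
ink_yellow [[310.7, 224.6]]
ink_red [485.5  22.2  -1.9] [np.float64(4.097493463593765), np.float64(4.09749346359375)]
ink_blue [ 382.6 -230.6   -2.8] [np.float64(0.14482239415057974), np.float64(0.1448223941503852)]
ink_green [392.5 239.3  -5.9] [np.float64(0.6646571073724516), np.float64(0.6646571073723245)]
scene []Traceback (most recent call last):
  File "<stdin>", line 22, in <module>
IndexError: list index out of range
```

View pics/crop1.png

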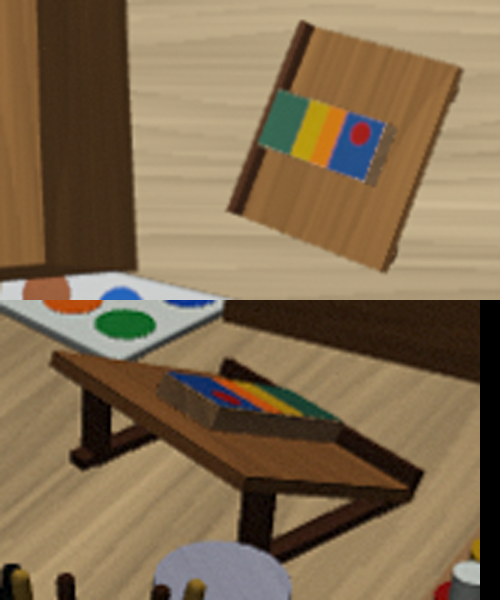

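The crop confirms the choice: the green end is at the lip, the blue end with the red sun is uphill, and the panel lies on the easel. Its painted corners in the top view are about (171,196), (163,218), (214,208) and (206,232).

```bash
python3 - <<'E'
from h import *
np.set_printoptions(precision=3,suppress=True)
P={n:viewer.read_camera(n) for n in('scene','top')}
T=[(214.4,208.4),(206.4,232.4),(163.2,218.4),(171.2,196)]
S=[(404,187.3),(387.3,174.7),(428.3,178),(443.3,189.3)]
X=np.array([tri([(P['top'],t),(P['scene'],s)])[0] for t,s in zip(T,S)]);print(X,X.mean(0))
L=(X[0]+X[1]-X[2]-X[3]);print('len',np.linalg.norm(L)/2,L/np.linalg.norm(L))
from scipy.optimize import least_squares
def mdl(v):
    Rm=R.from_euler('zy',[v[3],-v[4]]).as_matrix() # x along length, up slope
    return np.array([v[:3]+Rm@np.array(c) for c in [(70,29*s,0) for s in (-1,1)]+[(-70,29*s,0) for s in (1,-1)]])
def f(v):
    M=mdl(v);return np.concatenate([np.r_[proj(P['top'],m)-t,proj(P['scene'],m)-s] for m,t,s in zip(M,T,S)])
for sg in(1,):
    # try order
    r=least_squares(f,[*X.mean(0),np.arctan2(L[1],L[0]),.44]);print('fit top-face centre,yaw,slope',r.x,'res',r.fun)
p=P['top']
b=onz(p,(112,265),0);print('box base',b)
for h in(100,150,200,250,300):print(h,proj(p,[b[0],b[1],h]))
# wheel: bluish rim in top
im=p['image'][180:285,370:470];cv2.imwrite('/tmp/w.png',im)
hsv=cv2.cvtColor(im,cv2.COLOR_RGB2HSV);m=((hsv[...,0]>95)&(hsv[...,0]<130)&(hsv[...,1]>30)).astype(np.uint8)
c=max(cv2.findContours(m,cv2.RETR_EXTERNAL,2)[0],key=cv2.contourArea)
e=cv2.fitEllipse(c);print(e);c0=np.array(e[0])+[370,180];print('wheel',onz(p,c0,34))
E
```

```text
[[621.367 250.856  90.286]
 [568.305 268.723  92.854]
 [607.141 388.353  38.392]
 [658.168 368.754  37.502]] [613.745 319.172  64.759]
len 135.68518962518579 [-0.279 -0.875  0.395]
fit top-face centre,yaw,slope [613.946 320.25   64.07   -1.146   2.524] res [ 4.392  5.118 -7.187 10.451 -1.362 -2.067 -1.944 -0.77  -7.477 -7.163
  3.674 -9.136 -0.985 -0.456  0.088  1.702]
box base [489.13  523.027   0.   ]
100 [ 94.587 263.232]
150 [ 84.781 262.229]
200 [ 74.119 261.134]
250 [ 62.491 259.931]
300 [ 49.768 258.606]
((50.308284759521484, 51.2803955078125), (63.624267578125, 64.76818084716797), 133.35696411132812)
wheel [ 581.399 -231.227   34.   ]
```

```bash
cat > fit.py <<'E'
from h import *
from scipy.optimize import least_squares
def corners(v):
    Rm=R.from_euler('ZY',[v[3],-v[4]]).as_matrix()
    return np.array([v[:3]+Rm@np.array(c) for c in [(70,29,0),(70,-29,0),(-70,-29,0),(-70,29,0)]])
E
python3 - <<'E'
from fit import *
np.set_printoptions(precision=3,suppress=True)
P={n:viewer.read_camera(n) for n in('scene','top')}
T=[(214.4,208.4),(206.4,232.4),(163.2,218.4),(171.2,196)]
S=[(404,187.3),(387.3,174.7),(428.3,178),(443.3,189.3)]
def f(v):
    M=corners(v);return np.concatenate([np.r_[proj(P['top'],m)-t,proj(P['scene'],m)-s] for m,t,s in zip(M,T,S)])
r=least_squares(f,[614,319,65,-1.87,.44]);v=r.x;print(v,r.fun)
Rp=R.from_euler('ZY',[v[3],-.44]).as_matrix();print(Rp)
s=env.get_state();Rt=R.from_quat(s['ee_rot']);print(s['tcp_pos'],Rt.as_matrix(),s['t'])
for k in(1,-1):
    y=k*Rp[:,1];z=-Rp[:,2];D=R.from_matrix(np.c_[np.cross(y,z),y,z])
    print(k,(D*Rt.inv()).as_rotvec(),D.as_quat())
w=viewer.read_camera('wrist');o,_=ray(w,(320,240));print('cam in tool',Rt.inv().apply(o-s['tcp_pos']),w['fx'])
E
```

```text
[613.971 319.688  64.387  -1.88    0.421] [-0.212 -1.017 -0.479 -0.693 -0.755 -1.043 -3.041  0.401 -1.451 -1.364
 -3.015  1.195 -1.248 -1.56   1.085  0.608]
[[-0.276  0.952  0.13 ]
 [-0.862 -0.305  0.406]
 [ 0.426  0.     0.905]]
[ 186.438 -596.54   231.305] [[ 0.954  0.298  0.   ]
 [ 0.298 -0.954  0.   ]
 [ 0.    -0.    -1.   ]] 2.9
1 [-0.322  0.324  0.942] [ 0.788  0.575 -0.176  0.129]
-1 [-0.383 -0.38  -2.141] [-0.575  0.788 -0.129 -0.176]
cam in tool [  77.022    0.61  -141.334] 392.7418140283719
```

```bash
python3 -m crank '[[[3.9,4.3,1.2,0,0,0],[7.8,8.7,2.5,0,0,0],[11.7,13,3.7,0,0,0],[15.7,17.3,5,0,0,0],[19.6,21.7,6.2,0,0,0],[23.5,26,7.4,0,0,0],[27.5,30.3,8.7,0,0,0],[31.4,34.7,9.9,0,0,0]]]' 1 40
python3 - <<'E'
from h import *
np.set_printoptions(precision=2,suppress=True)
p=viewer.read_camera('wrist');s=env.get_state();print(s['t'],s['tcp_pos'],s['qvel'])
save(p,'wb.png')
for t in('wheel','crown','bowl'):
  print(t,[(r['pixel'],round(r['score'],2)) for r in place_of(t,p)])
E
```

```text
t: 3.95
tcp_pos: [501.4, -248.2, 331.0]
ee_rot: [0.989, 0.151, 0.0, 0.0]
wrist_force: [0.9, -1.0, 0.6]
width: 1.001
finger_force: 0.0
4.0 [ 506.9  -239.23  332.32] [ 0.03 -0.03 -0.    0.05 -0.04 -0.03  0.16]
wheel [([328.1, 110.3], 0.72)]
crown []
bowl []
```

View pics/wb.png

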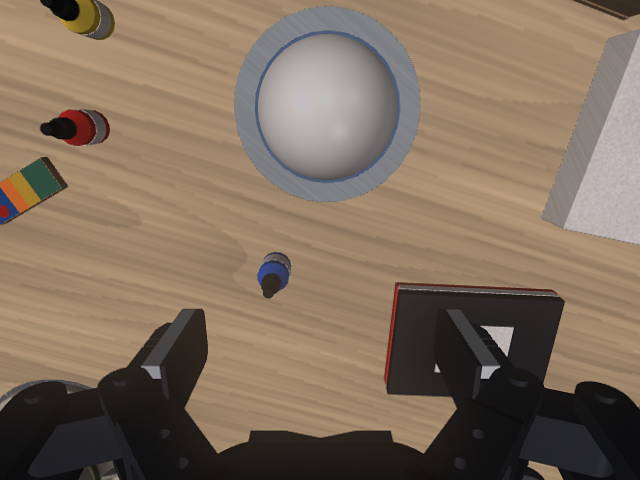

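The disc rim spans columns 235–420 and rows 7–202, centred near (327,104), with the bowl in its middle. The blue bottle is at (275,275).

```bash
python3 - <<'E'
from h import *
from scipy.optimize import least_squares
np.set_printoptions(precision=2,suppress=True)
def rim(p,x0):
    im=p['image'];g=cv2.Canny(cv2.GaussianBlur(im,(3,3),0),40,120)
    th=np.linspace(0,2*np.pi,180,endpoint=False)
    pts=np.array([[x0[0]+100*np.cos(t),x0[1]+100*np.sin(t),34] for t in th])
    out=[]
    for X in pts:
        for d in np.arange(14,-14,-.5): # from outside in
            u=X-np.array([x0[0],x0[1],34]);q=proj(p,X+u/100*d);i,j=np.round(q).astype(int)
            if 0<=i<640 and 0<=j<480 and g[j,i]: out.append(q);break
    return np.array(out)
for rep in range(2):
    w=viewer.read_camera('wrist');t=viewer.read_camera('top')
    for name,cams in(('wrist',[w]),('top',[t]),('both',[w,t])):
        obs=[(p,ray(p,q)) for p in cams for q in rim(p,(581.5,-231))]
        def f(v): # dist of ray hit on plane z to centre minus r
            r=[]
            for p,(o,d) in obs:
                h=o+d*(v[2]-o[2])/d[2];r.append(np.hypot(*(h-v)[:2])-100)
            return r
        s=least_squares(f,[581,-231,34],loss='soft_l1');print(name,len(obs),s.x,np.median(np.abs(f(s.x))))
s=env.get_state();print(s['t'],s['tcp_pos'])
E
```

```text
wrist 176 [ 583.54 -230.88   30.84] 0.3097947027222929
top 176 [ 577.68 -226.77   54.31] 0.9892240107961925
both 352 [ 582.77 -230.85   31.18] 0.8017966710966604
wrist 179 [ 583.56 -230.88   30.87] 0.2958774884128985
top 176 [ 578.36 -227.01   51.36] 0.8406253578580944
both 355 [ 582.8  -230.81   31.23] 0.7657194535460263
4.35 [ 499.38 -251.11  330.03]
```

```bash
python3 -m crank '[[[1.3,5.2,-0.4,-0.04,0.04,0.118],[2.5,10.5,-0.8,-0.08,0.081,0.236],[3.8,15.8,-1.1,-0.121,0.122,0.353],[5,21,-1.5,-0.161,0.162,0.471],[6.3,26.2,-1.9,-0.201,0.203,0.589],[7.5,31.5,-2.3,-0.242,0.243,0.707],[8.8,36.8,-2.6,-0.282,0.284,0.824],[10,42,-3,-0.322,0.324,0.942]]]'
python3 -m crank '[[[1,5.5,-3,0,0,0],[2,11,-6,0,0,0],[2.5,15,-9,0,0,0],[3,19,-11,0,0,0],[3,19,-11,0,0,0],[3,19,-11,0,0,0]]]'
cat > meas.py <<'E'
from fit import *
np.set_printoptions(precision=3,suppress=True)
p=viewer.read_camera('wrist');s=env.get_state();print(s['t'],s['tcp_pos'],np.round(s['q'],2),s['wrist_force'])
Rt=R.from_quat(s['ee_rot']).as_matrix();print(Rt)
print(proj(p,[614,320,64.4]),[np.round(proj(p,c)) for c in corners([614,319.7,64.4,-1.88,.44])])
print([(r['extent'],round(r['score'],2)) for r in regions_of('panel',p)])
import sys; save(p,sys.argv[1])
E
python3 meas.py wp1.png
```

```text
t: 5.35
tcp_pos: [601.2, 170.2, 300.1]
ee_rot: [0.788, 0.575, -0.177, 0.129]
wrist_force: [1.0, 0.7, 0.3]
width: 1.003
finger_force: 0.0
t: 6.1
tcp_pos: [631.1, 359.2, 190.3]
ee_rot: [0.789, 0.575, -0.176, 0.129]
wrist_force: [0.2, 0.2, -0.3]
width: 1.002
finger_force: 0.0
6.15 [631.601 358.7   191.571] [-0.55  1.03 -0.47  0.51  0.63  2.03 -1.03] [ 0.117  0.212 -0.049]
[[ 0.279  0.952 -0.129]
 [ 0.861 -0.308 -0.405]
 [-0.425  0.002 -0.905]]
[312.473 206.79 ] [array([351., 296.]), array([276., 297.]), array([268., 104.]), array([356., 103.])]
[([205.2, 337.1, 244.7, 372.2], 0.66), ([269.7, 107.6, 360.3, 300.8], 0.57)]
```

View pics/wp1.png

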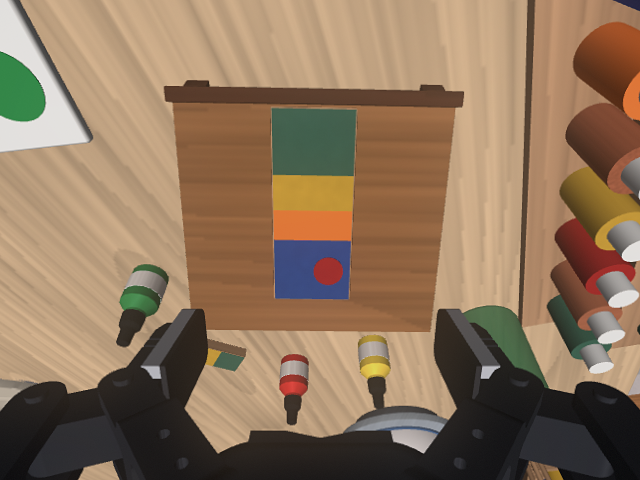

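The wrist view shows the easel and panel. The painted corners are about (272,109), (356,109), (350,298) and (275,299), within 2 mm or so of the prediction.

```bash
cat > ref.py <<'E'
from fit import *
np.set_printoptions(precision=3,suppress=True)
p=viewer.read_camera('wrist');P={n:viewer.read_camera(n) for n in('scene','top')}
T=[(214.4,208.4),(206.4,232.4),(163.2,218.4),(171.2,196)]
S=[(404,187.3),(387.3,174.7),(428.3,178),(443.3,189.3)]
W=[(350,298),(275,299),(272,109),(356,109)]
def f(v,ks=.2):
    M=corners(v);return np.concatenate([np.r_[proj(p,m)-w,ks*(proj(P['top'],m)-t),ks*(proj(P['scene'],m)-s)] for m,t,s,w in zip(M,T,S,W)])
for ks in(.2,.7):
    r=least_squares(f,[614,319,65,-1.87,.44],args=(ks,));v=r.x;print(v,r.fun.reshape(4,6))
    Rp=R.from_euler('ZY',[v[3],-v[4]]).as_matrix()
    print('bare centre',v[:3]-18*Rp[:,2],'vol centre',v[:3]-9*Rp[:,2])
    s=env.get_state();Rt=R.from_quat(s['ee_rot'])
    y=Rp[:,1];z=-Rp[:,2];D=R.from_matrix(np.c_[np.cross(y,z),y,z]);print('turn left',(D*Rt.inv()).as_rotvec())
    print('panel axes in tool; centre rel tcp in tool',Rt.inv().apply(v[:3]-s['tcp_pos']))
E
python3 ref.py
```

```text
[613.556 314.155  62.88   -1.897   0.468] [[ 0.123  0.81   0.301 -0.122 -0.391 -0.111]
 [ 0.352 -0.638  0.112 -0.147 -0.834  0.071]
 [-0.812 -0.58   0.372 -0.24  -0.897  0.845]
 [ 0.39   0.361  0.478 -0.239 -0.144  0.78 ]]
bare centre [610.953 306.461  46.816] vol centre [612.254 310.308  54.848]
turn left [-0.028  0.011 -0.014]
panel axes in tool; centre rel tcp in tool [ 11.191  -3.389 137.585]
[614.158 315.829  66.261  -1.896   0.425] [[ 0.333  1.064  0.881 -0.534 -1.202 -0.624]
 [ 0.366 -0.341  0.232 -0.607 -2.775  0.026]
 [-2.002 -1.059 -0.049 -1.361 -2.265  1.028]
 [ 1.357 -0.17   0.342 -1.436  0.442  0.745]]
bare centre [611.786 308.798  49.862] vol centre [612.972 312.314  58.062]
turn left [ 0.013 -0.002 -0.013]
panel axes in tool; centre rel tcp in tool [ 11.367  -3.324 133.768]
```

```bash
python3 -m crank '[[[-0.3,-0.5,-2.4,0,0,-0.013],[-0.6,-1.2,-4.8,0,0,-0.013],[-0.9,-2.1,-7.2,0,0,-0.013],[-1.3,-3.0,-9.5,0,0,-0.013],[-1.3,-3.0,-9.5,0,0,-0.013]]]'
python3 meas.py wp2.png; python3 -c "
import cv2;a=cv2.imread('pics/wp2.png')"
```

```text
t: 6.98
tcp_pos: [617.3, 328.3, 94.6]
ee_rot: [0.792, 0.57, -0.178, 0.128]
wrist_force: [-0.2, 0.4, -0.1]
width: 0.999
finger_force: 0.0
7.025 [617.695 329.403  95.992] [-0.45  0.98 -0.5   0.83  0.6   1.8  -1.14] [-0.297 -0.389  0.459]
[[ 0.288  0.948 -0.135]
 [ 0.858 -0.318 -0.404]
 [-0.426  0.    -0.905]]
[317.026 274.919] [array([374., 397.]), array([265., 398.]), array([246., 123.]), array([383., 121.])]
[([248.8, 128.0, 390.2, 401.6], 0.9)]
```

View pics/wp2.png

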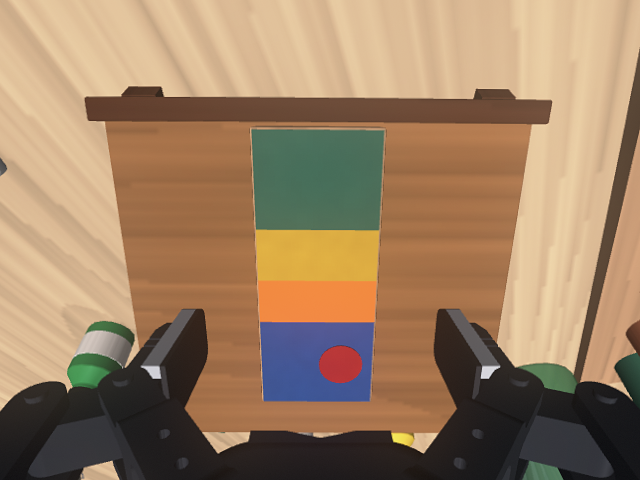

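The panel is centred between the fingers, with corners at (251,129), (385,129), (373,401) and (262,402).

```bash
sed -i "s/^W=.*/W=[(373,401),(262,402),(251,129),(385,129)]/" ref.py; python3 ref.py
```

```text
[613.842 318.274  66.094  -1.899   0.457] [[-0.983  0.715 -0.073 -0.166 -0.183 -0.487]
 [ 1.222 -0.334 -0.273 -0.184 -0.624 -0.292]
 [-0.177 -0.356 -0.086 -0.329 -0.64   0.391]
 [-0.007  0.03   0.033 -0.338  0.116  0.313]]
bare centre [611.284 310.754  49.942] vol centre [612.563 314.514  58.018]
turn left [-0.018  0.007 -0.005]
panel axes in tool; centre rel tcp in tool [ 0.691  0.237 33.58 ]
[613.916 318.423  66.506  -1.898   0.447] [[-0.914  0.447 -0.203 -0.579 -0.658 -1.623]
 [ 1.413 -0.567 -0.893 -0.64  -2.211 -0.939]
 [-0.655 -0.195 -0.509 -1.226 -2.112  1.052]
 [ 0.362  0.105 -0.098 -1.276  0.552  0.766]]
bare centre [611.414 311.049  50.277] vol centre [612.665 314.736  58.391]
turn left [-0.009  0.004 -0.004]
panel axes in tool; centre rel tcp in tool [ 0.666  0.261 33.138]
```

```bash
python3 -m crank '[[[-0.22,-0.67,-1.5,0,0,0],[-0.45,-1.35,-3.0,0,0,0],[-0.6,-1.8,-4.0,0,0,0],[-0.67,-2.0,-4.5,0,0,0],[-0.67,-2.0,-4.5,0,0,0]]]'
python3 -m crank '[[[0,0,0,0,0,0],[0,0,0,0,0,0],[0,0,0,0,0,0],[0,0,0,0,0,0],[0,0,0,0,0,0],[0,0,0,0,0,0]]]' -1 40
python3 -c "
from h import *
s=env.get_state();print(s)"
```

```text
t: 7.85
tcp_pos: [610.7, 310.5, 50.4]
ee_rot: [0.792, 0.57, -0.177, 0.127]
wrist_force: [0.0, -0.6, -0.1]
width: 1.0
finger_force: 0.0
t: 8.6
tcp_pos: [611.0, 311.1, 51.0]
ee_rot: [0.792, 0.57, -0.176, 0.127]
wrist_force: [1.5, 2.7, 6.0]
width: 0.667
finger_force: 44.3
{'t': 8.6, 'q': array([-0.4145704 ,  0.97782829, -0.50380538,  0.95518805,  0.6016092 ,
        1.70059421, -1.17201165]), 'qvel': array([ 0.00033533,  0.00045423,  0.00081626, -0.0022061 ,  0.0026207 ,
        0.00031643, -0.00043593]), 'effort': array([ 1.38721559e+00, -8.44813299e+01, -8.20998430e+00, -2.86757898e+01,
        1.07500311e+00,  2.47498557e+00,  2.84119385e-03]), 'tcp_pos': array([610.97846366, 311.05722819,  51.00493018]), 'ee_rot': array([ 0.79219638,  0.57024436, -0.17616825,  0.1273225 ]), 'wrist_force': array([1.47362417, 2.72238768, 6.02664208]), 'wrist_torque': array([ 0.50710474, -0.11169438, -0.0357243 ]), 'finger_force': 44.32392239570618, 'width': 0.6669775286622622}
```

```bash
python3 -m crank '[[[0.13,0.4,0.9,0,0,0],[0.4,1.2,2.7,0,0,0],[0.6,1.6,5.5,0,0,0],[0.6,1.6,9,0,0,0],[0.6,1.6,13,0,0,0],[0.6,1.6,17,0,0,0],[0.6,1.6,21,0,0,0],[0.6,1.6,24,0,0,0]]]'
python3 -c "
from h import *
s=env.get_state();print(s['tcp_pos'],s['wrist_force'],s['width'],s['finger_force'])
Rt=R.from_quat(s['ee_rot']);Rf=R.from_matrix([[.954,.298,0],[.298,-.954,0],[0,0,-1]])
print((Rf*Rt.inv()).as_rotvec(),np.array([582.8,-231,300])-s['tcp_pos'])"
```

```text
t: 9.6
tcp_pos: [614.5, 322.2, 259.9]
ee_rot: [0.791, 0.569, -0.187, 0.126]
wrist_force: [-0.1, 0.6, -3.9]
width: 0.665
finger_force: 43.6
[614.46311976 322.2289067  259.88502033] [-0.07097638  0.61427887 -3.88969074] 0.6648556013988118 43.59413981437683
[ 0.31895943 -0.3474622  -0.92702346] [ -31.66311976 -553.2289067    40.11497967]
```

```bash
python3 -m crank '[[[0,0,0,0,0,0],[0,0,0,0,0,0]]]'
python3 -c "
from h import *
s=env.get_state();print(s['tcp_pos'],s['wrist_force'],s['q'])
Rt=R.from_quat(s['ee_rot']);Rf=R.from_matrix([[.954,.298,0],[.298,-.954,0],[0,0,-1]])
print((Rf*Rt.inv()).as_rotvec(),np.array([582.8,-231,300])-s['tcp_pos'])"
```

```text
t: 9.85
tcp_pos: [613.9, 321.4, 255.0]
ee_rot: [0.79, 0.568, -0.191, 0.126]
wrist_force: [-0.5, -0.2, -1.5]
width: 0.668
finger_force: 43.6
[613.91085174 321.43988465 255.02486045] [-0.45348084 -0.17377263 -1.53723087] [-0.66128586  0.91056398  0.03318743  0.56255758  0.2460769   2.05088051
 -0.88811904]
[ 0.32190447 -0.35472737 -0.92655451] [ -31.11085174 -552.43988465   44.97513955]
```

```bash
python3 -m crank '[[[-0.2,-3,0.2,0.04,-0.044,-0.116],[-0.4,-7,0.5,0.08,-0.089,-0.232],[-0.7,-11.5,0.8,0.121,-0.133,-0.347],[-0.9,-16,1,0.161,-0.177,-0.463],[-1.1,-20.5,1.2,0.201,-0.222,-0.579],[-1.3,-25,1.5,0.241,-0.266,-0.695],[-1.5,-29,1.8,0.282,-0.31,-0.811],[-1.8,-32,2,0.322,-0.355,-0.927]]]'
python3 -m crank '[[[0,0,0,0,0,0]]]'
python3 -c "
from h import *
s=env.get_state();print(s['tcp_pos'],s['wrist_force'],s['q'])
Rt=R.from_quat(s['ee_rot']);Rf=R.from_matrix([[.954,.298,0],[.298,-.954,0],[0,0,-1]])
print((Rf*Rt.inv()).as_rotvec(),np.array([582.8,-231,300])-s['tcp_pos'])"
```

```text
t: 10.85
tcp_pos: [595.7, 0.8, 275.7]
ee_rot: [0.989, 0.149, 0.001, 0.0]
wrist_force: [0.6, 0.3, -1.1]
width: 0.667
finger_force: 43.6
t: 10.98
tcp_pos: [595.4, -2.1, 276.5]
ee_rot: [0.989, 0.148, 0.001, 0.001]
wrist_force: [0.5, 1.2, -1.2]
width: 0.664
finger_force: 43.6
[595.37480763  -2.06577969 276.50865926] [ 0.4943944   1.24278557 -1.2377886 ] [-0.19300113  0.30144166  0.18554128  1.38682441 -0.05274207  1.45671004
 -1.28372829]
[0.00236856 0.00168953 0.0059711 ] [ -12.57480763 -228.93422031   23.49134074]
```

```bash
python3 -m crank '[[[-0.2,-4,0,0,0,0],[-0.4,-8.5,0,0,0,0],[-0.7,-13,0,0,0,0],[-1,-17.5,-1,0,0,0.006],[-1.3,-21,-3,0,0,0.006],[-1.3,-22.9,-5.5,0,0,0.006],[-1.3,-22.9,-7.5,0,0,0.006],[-1.3,-22.9,-7.5,0,0,0.006]]]'
python3 - <<'E'
from fit import *
np.set_printoptions(precision=2,suppress=True)
w=viewer.read_camera('wrist');c=viewer.read_camera('scene');t=viewer.read_camera('top')
s=env.get_state();print(s['tcp_pos'],s['wrist_force'],R.from_quat(s['ee_rot']).as_matrix())
W=w['image'][:,:,::-1];C=cv2.resize(c['image'][200:400,130:330,::-1],(600,600),interpolation=cv2.INTER_CUBIC)
cv2.imwrite('pics/hs.png',C);cv2.imwrite('pics/hw.png',W)
for n,p in(('w',w),('s',c),('t',t)):
  print(n,[(r['pixel'],round(r['score'],2)) for r in place_of('panel_center',p)],[(r['extent'],round(r['score'],2)) for r in regions_of('panel',p)])
E
```

```text
t: 11.98
tcp_pos: [583.2, -224.7, 198.3]
ee_rot: [0.988, 0.155, -0.002, -0.001]
wrist_force: [0.8, 0.6, -0.2]
width: 0.665
finger_force: 43.5
[ 584.5  -226.55  202.  ] [-0.21  0.87 -0.64] [[ 0.95  0.3   0.  ]
 [ 0.3  -0.95 -0.  ]
 [ 0.    0.   -1.  ]]
w [([318.5, 323.2], 0.61)] [([227.7, 137.9, 413.7, 436.3], 0.83)]
s [([213.9, 260.4], 0.86), ([269.7, 222.7], 0.63)] [([153.7, 239.6, 273.7, 289.5], 0.86), ([259.5, 206.6, 280.9, 235.6], 0.76)]
t [([436.7, 221.9], 0.98), ([286.8, 311.7], 0.97)] [([264.8, 293.0, 302.5, 330.7], 0.96), ([410.6, 185.3, 442.3, 255.2], 0.8), ([380.2, 191.0, 431.6, 273.0], 0.33)]
```

View pics/hs.png

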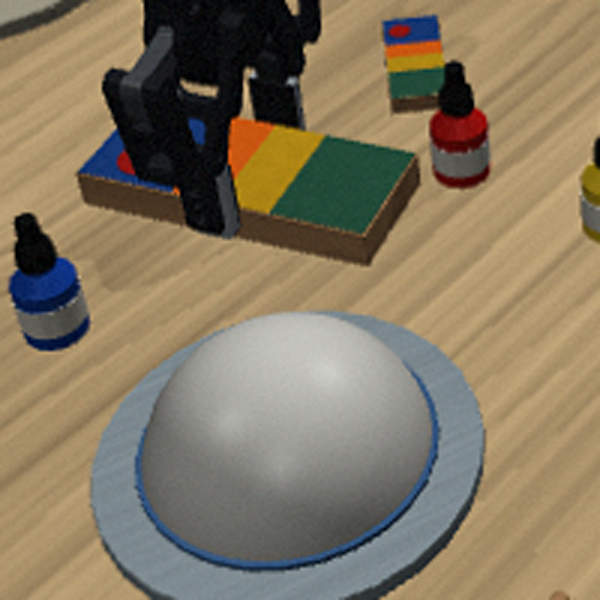

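View pics/hw.png

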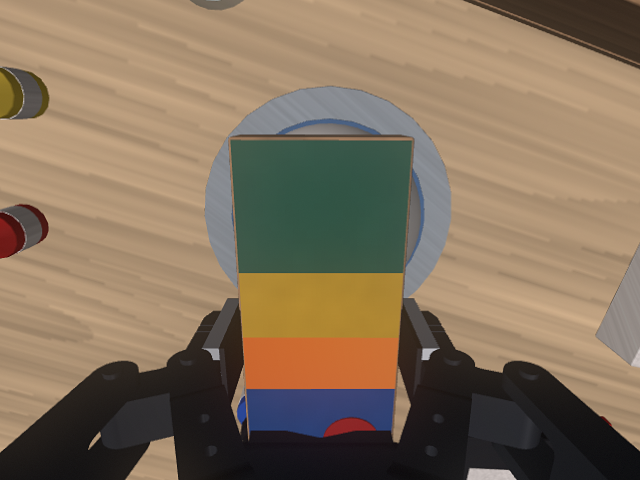

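The panel is held level, painted face up, over the bowl, with the fingertips about flush with the bare face. The green end corners are at (230,139) and (413,138) in the wrist view. In the scene crop the corners are about (418,155), (370,235) and (80,177).

```bash
python3 - <<'E'
from fit import *
np.set_printoptions(precision=2,suppress=True)
w=viewer.read_camera('wrist');c=viewer.read_camera('scene')
s=env.get_state();print(s['t'],s['tcp_pos'],s['wrist_force'])
q=lambda a:(130+a[0]/3,200+a[1]/3)
# local (x,y,z) from top face centre; panel x to blue end; tool x = -panel x
obs=[(w,(-70,29,0),(413,138),1),(w,(-70,-29,0),(230,139),1)]
obs+=[(c,l,q(a),.7) for l,a in(((-70,29,0),(418,155)),((-70,-29,0),(370,235)),((70,-29,0),(80,177)),((-70,-29,-18),(370,263)),((70,-29,-18),(80,205)),((-70,29,-18),(418,183)))]
def f(v,flip=1):
    Rm=R.from_euler('ZYX',[v[3],-v[4],v[5]])
    return np.concatenate([k*(proj(p,v[:3]+Rm.apply(np.array(l)*[1,flip,1]))-a) for p,l,a,k in obs])
for fl in(1,-1):
    r=least_squares(f,[583,-230,219,-2.84,0,0],args=(fl,));print(fl,r.x,r.cost,r.fun)
E
```

```text
12.525 [ 583.66 -228.21  201.64] [ 0.17  0.44 -0.59]
1 [ 590.04 -238.13  226.54   -2.64   -0.12    0.68] 625.8012871488752 [ -4.36  -4.57   9.1    5.04 -12.95   1.21   7.89 -17.39   7.19  -1.53
   8.14 -14.44   7.35   1.08 -12.68   5.01]
-1 [ 590.34 -239.75  204.42   -2.63   -0.17   -2.63] 1084.1098383637307 [ -7.67  -6.25  13.74   5.95 -12.83  12.39   8.2  -12.05   9.5    6.62
   7.08 -27.78   8.25  -8.73 -14.07  -4.13]
```

```bash
python3 - <<'E'
from fit import *
np.set_printoptions(precision=2,suppress=True)
w=viewer.read_camera('wrist');c=viewer.read_camera('scene')
s=env.get_state();print(s['t'],s['tcp_pos'],s['qvel'])
q=lambda a:(130+a[0]/3,200+a[1]/3)
obs=[(w,(-70,29,0),(413,138),1),(w,(-70,-29,0),(230,139),1)]
obs+=[(c,l,q(a),.7) for l,a in(((-70,-29,0),(418,155)),((-70,29,0),(370,235)),((70,29,0),(80,177)),((-70,29,-18),(370,263)),((70,29,-18),(80,205)),((-70,-29,-18),(418,183)))]
def f(v):
    Rm=R.from_euler('ZYX',[v[3],-v[4],v[5]])
    return np.concatenate([k*(proj(p,v[:3]+Rm.apply(np.array(l)))-a) for p,l,a,k in obs])
r=least_squares(f,[583,-230,219,-2.84,0,0]);print(r.x,r.cost,r.fun)
E
```

```text
12.625 [ 583.56 -228.22  201.48] [ 0.  0.  0.  0. -0.  0. -0.]
[ 584.45 -228.52  216.17   -2.84   -0.01    0.  ] 24.031296370101295 [ 0.56  0.03 -2.24 -1.46 -1.73  0.46 -3.45  1.19 -3.05  0.48 -2.35  2.1
 -0.98  1.2  -0.89  1.2 ]
```

```bash
python3 -m crank '[[[-0.1,-0.25,-2,0,0,0],[-0.1,-0.25,-4.5,0,0,0],[-0.1,-0.25,-7,0,0,0],[-0.1,-0.25,-8.4,0,0,0],[-0.1,-0.25,-9,0,0,0],[-0.1,-0.25,-9.3,0,0,0],[-0.1,-0.25,-9.3,0,0,0],[-0.1,-0.25,-9.3,0,0,0]]]'
python3 -m crank '[[[0,0,-0.1,0,0,0],[0,0,-0.2,0,0,0],[0,0,-0.2,0,0,0]]]'
python3 -m crank '[[[0,0,-0.1,0,0,0],[0,0,-0.2,0,0,0],[0,0,-0.2,0,0,0]]]'
```

```text
t: 13.62
tcp_pos: [582.9, -230.9, 109.1]
ee_rot: [0.988, 0.153, 0.001, 0.001]
wrist_force: [0.6, 0.4, -1.1]
width: 0.667
finger_force: 43.6
t: 14.0
tcp_pos: [582.5, -230.7, 106.2]
ee_rot: [0.988, 0.153, 0.001, 0.0]
wrist_force: [-0.6, 0.1, -0.3]
width: 0.666
finger_force: 43.6
t: 14.38
tcp_pos: [582.5, -230.7, 104.2]
ee_rot: [0.988, 0.153, 0.001, 0.0]
wrist_force: [1.6, 0.4, -1.0]
width: 0.664
finger_force: 43.6
```

```bash
python3 -m crank '[[[0,0,-0.05,0,0,0],[0,0,-0.1,0,0,0],[0,0,-0.1,0,0,0]]]'
python3 -c "
from h import *
c=viewer.read_camera('scene')
cv2.imwrite('pics/con.png',cv2.resize(c['image'][240:420,130:330,::-1],(800,600),interpolation=cv2.INTER_CUBIC)[:600])"
```

```text
t: 14.75
tcp_pos: [582.5, -230.7, 103.3]
ee_rot: [0.988, 0.153, 0.001, 0.0]
wrist_force: [0.3, -0.7, -1.7]
width: 0.669
finger_force: 43.6
```

View pics/con.png

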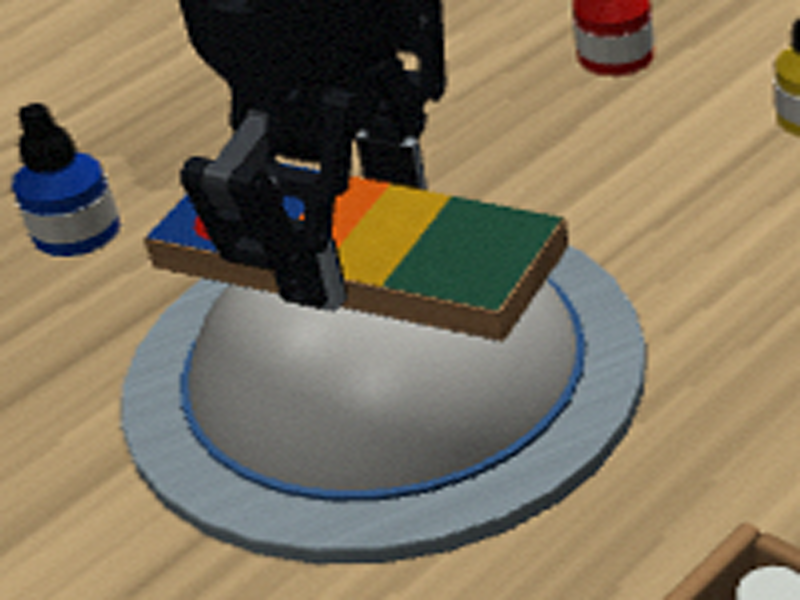

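The panel hangs level just over the crown, with its near edge at about row 265–335 of the crop. I'll lower it in 1 mm steps until the force rises.

```bash
python3 -m crank '[[[0,0,-0.05,0,0,0],[0,0,-0.1,0,0,0],[0,0,-0.1,0,0,0]]]'
python3 -m crank '[[[0,0,-0.05,0,0,0],[0,0,-0.05,0,0,0]]]'
```

```text
t: 15.18
tcp_pos: [582.5, -230.7, 102.3]
ee_rot: [0.988, 0.153, 0.001, 0.0]
wrist_force: [0.7, 0.3, -0.5]
width: 0.666
finger_force: 43.6
t: 15.42
tcp_pos: [582.5, -230.7, 101.8]
ee_rot: [0.988, 0.153, 0.001, 0.0]
wrist_force: [0.4, -0.3, -1.4]
width: 0.667
finger_force: 43.6
```

```bash
python3 -m crank '[[[0,0,-0.05,0,0,0],[0,0,-0.05,0,0,0]]]'
python3 -m crank '[[[0,0,-0.05,0,0,0],[0,0,-0.05,0,0,0]]]'
```

```text
t: 15.68
tcp_pos: [582.5, -230.7, 101.3]
ee_rot: [0.988, 0.153, 0.001, 0.0]
wrist_force: [-0.1, -0.2, -0.7]
width: 0.668
finger_force: 43.6
t: 15.92
tcp_pos: [582.5, -230.7, 100.8]
ee_rot: [0.988, 0.153, 0.001, 0.0]
wrist_force: [0.1, -0.5, -1.6]
width: 0.669
finger_force: 43.6
```

```bash
python3 -m crank '[[[0,0,-0.05,0,0,0],[0,0,-0.05,0,0,0]]]'
python3 -m crank '[[[0,0,-0.05,0,0,0],[0,0,-0.05,0,0,0]]]'
python3 -m crank '[[[0,0,-0.05,0,0,0],[0,0,-0.05,0,0,0]]]'
```

```text
t: 16.18
tcp_pos: [582.5, -230.7, 100.3]
ee_rot: [0.988, 0.153, 0.001, 0.0]
wrist_force: [0.5, 0.1, -1.2]
width: 0.665
finger_force: 43.6
t: 16.42
tcp_pos: [582.6, -230.7, 100.0]
ee_rot: [0.988, 0.153, 0.001, 0.0]
wrist_force: [-0.6, -0.0, 0.7]
width: 0.666
finger_force: 43.8
t: 16.68
tcp_pos: [582.7, -230.8, 100.0]
ee_rot: [0.988, 0.153, 0.001, 0.0]
wrist_force: [-2.6, 1.9, 4.7]
width: 0.669
finger_force: 44.3
```

```bash
python3 -m crank '[[[0,0,0.04,0,0,0],[0,0,0.04,0,0,0],[0,0,0.04,0,0,0]]]' - 20
python3 -m crank '[[[0,0,0,0,0,0],[0,0,0,0,0,0],[0,0,0,0,0,0],[0,0,0,0,0,0]]]' 0.5
python3 - <<'E'
from h import *
c=viewer.read_camera('scene');w=viewer.read_camera('wrist')
a=cv2.resize(c['image'][240:400,130:330,::-1],(400,320),interpolation=cv2.INTER_CUBIC);b=cv2.resize(w['image'][:,:,::-1],(400,300))
cv2.imwrite('pics/rel.png',np.vstack([a[:300],b]))
E
```

```text
t: 17.05
tcp_pos: [582.6, -230.8, 99.9]
ee_rot: [0.988, 0.153, 0.001, 0.0]
wrist_force: [-2.2, 1.8, 5.8]
width: 0.665
finger_force: 44.2
t: 17.55
tcp_pos: [582.5, -230.7, 99.6]
ee_rot: [0.988, 0.153, 0.001, 0.0]
wrist_force: [-0.2, 0.3, 1.2]
width: 0.75
finger_force: 0.0
```

View pics/rel.png

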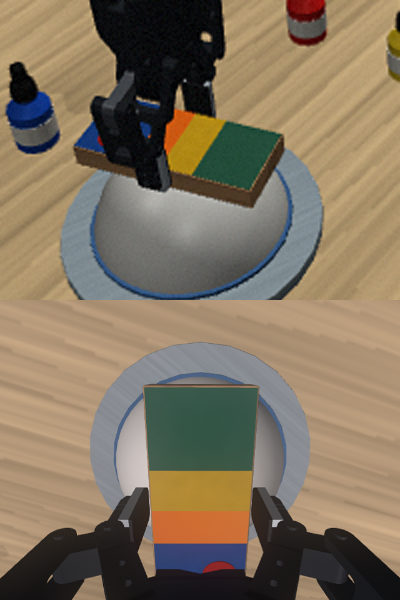

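Released: the fingers are clear of both edges and the panel sits nearly level. I'll open fully and back straight up.

```bash
python3 -m crank '[[[0,0,0,0,0,0],[0,0,0,0,0,0],[0,0,0,0,0,0]]]' 0.9
python3 -m crank '[[[0,0,0.2,0,0,0],[0,0,0.8,0,0,0],[0,0,2,0,0,0],[0,0,4,0,0,0],[0,0,7,0,0,0],[0,0,10,0,0,0],[0,0,14,0,0,0],[0,0,18,0,0,0]]]'
python3 -m crank '[[[-4,-2,2,0,0,0],[-8,-4,3,0,0,0],[-12,-6,3,0,0,0],[-12,-6,3,0,0,0]]]'
python3 - <<'E'
from h import *
for k in range(2):
    c=viewer.read_camera('scene');t=viewer.read_camera('top')
    rs=[[r['pixel'] for r in place_of('panel_center',p)] for p in (c,t)]
    a=min(rs[0],key=lambda q:np.hypot(*(np.array(q)-proj(c,[583,-231,109]))),default=None);b=min(rs[1],key=lambda q:np.hypot(*(np.array(q)-proj(t,[583,-231,109]))),default=None)
    print(a,b, tri([(c,a),(t,b)]) if a is not None and b is not None else '', proj(c,[583,-231,109]),proj(t,[583,-231,109]))
print(env.get_state()['t'])
a=cv2.resize(c['image'][220:400,130:330,::-1],(400,360),interpolation=cv2.INTER_CUBIC);b=cv2.resize(t['image'][180:290,360:480,::-1],(400,366)[:2],interpolation=cv2.INTER_CUBIC)
cv2.imwrite('pics/fin.png',np.hstack([a,b[:360]]))
E
```

```text
t: 18.02
tcp_pos: [582.6, -230.7, 99.7]
ee_rot: [0.988, 0.153, 0.001, 0.0]
wrist_force: [-0.1, -0.6, -0.2]
width: 0.951
finger_force: 0.0
t: 19.02
tcp_pos: [582.4, -230.8, 282.1]
ee_rot: [0.988, 0.152, 0.001, 0.001]
wrist_force: [1.2, -0.8, 0.9]
width: 0.95
finger_force: 0.0
t: 19.52
tcp_pos: [459.4, -293.9, 312.0]
ee_rot: [0.989, 0.149, 0.002, 0.001]
wrist_force: [-0.6, 0.3, -0.1]
width: 0.95
finger_force: 0.0
[218.6, 313.4] [282.5, 310.6] (array([ 331.25747525,   54.05451174, -248.25431034]), [np.float64(73.51314566893973), np.float64(73.51314566893977)]) [218.71689298 313.74358363] [426.73421469 227.03297646]
[221.0, 315.8] [282.7, 311.9] (array([ 328.34614505,   57.6174247 , -263.08882572]), [np.float64(70.01827066182855), np.float64(70.01827066182857)]) [218.71689298 313.74358363] [426.73421469 227.03297646]
19.925
```

View pics/fin.png

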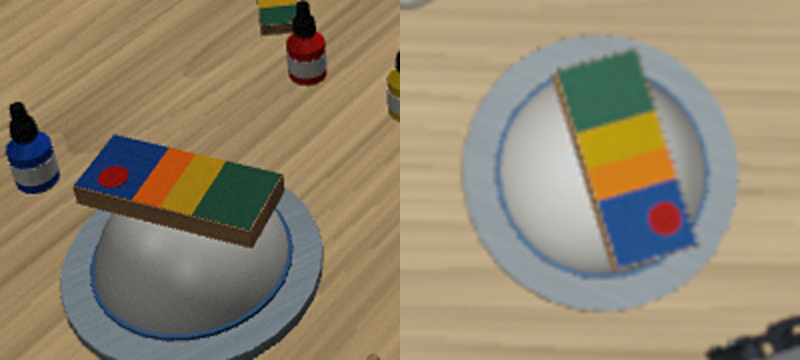

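The panel sits on the crown with the gripper away. A last numeric check of tilt and centring from both views.

```bash
python3 - <<'E'
from fit import *
np.set_printoptions(precision=3,suppress=True)
c=viewer.read_camera('scene');t=viewer.read_camera('top')
L=[(70,-29,0),(70,29,0),(-70,29,0),(-70,-29,0)]
S=[(130+a/2,220+b/2) for a,b in((114,136),(76,186),(252,233),(284,177))]
T=[(360+(a-400)/3.333,180+b/3.327) for a,b in((617,269),(695,243),(638,49),(555,72))]
def f(v):
    Rm=R.from_euler('ZYX',[v[3],-v[4],v[5]]);return np.concatenate([np.r_[proj(c,v[:3]+Rm.apply(l))-s,proj(t,v[:3]+Rm.apply(l))-q] for l,s,q in zip(L,S,T)])
r=least_squares(f,[583,-231,118,-2.84,0,0]);print(r.x,r.fun)
E
```

```text
[ 583.66  -229.955  114.246   -2.841    0.009    0.023] [-0.016 -0.134 -1.441 -0.617 -2.041  0.427 -0.074 -0.191 -1.194  0.17
 -1.711 -1.603 -0.396 -0.005 -1.389 -1.355]
```

The panel is level to within 0.025 rad and its centre is within about 1.5 mm of the crown, so I'm handing the job in.

```bash
python3 -c "
from h import *
print(order.close_job())"
```

```text
the job is handed in; nothing more can be done
None
```

The panel is on the bowl's crown, painted face up, about 0.025 rad off level and within about 1.5 mm of centre at my last check; I moved the arm clear and handed the job in, but no verdict came back.

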